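Refit the spring on the paint-tube wringer

ROBOT

A 6-joint arm with a two-finger parallel gripper is mounted at the origin on the work surface. World frame = base frame: x ahead of the robot, y to its left, z up, the work surface at z = 0. Lengths are in m, angles in degrees, forces in N, time in s.
With the tool pointing down it reaches from about 0.4 to 0.825 m from the base axis. Payload 7 kg.
Tool frame: the origin (TCP) lies on the front face of the gripper's body, between the roots of the fingers; the fingertips stand 66 mm ahead of it and the grasp point (between the pads) lies 47 mm ahead of it; z points along the fingers, y is the line along which they close (so a half turn about z gives the same grasp; the last joint's range is limited). The gripper opens to 88 mm and grips with 3 to 60 N. Pads are 19 mm wide; open, the fingers measure 130 mm over their backs; the gripper's body (78 mm by 193 mm) begins 47 mm behind the grasp point.
Start: joints at [16.507, 20.546, 0.682, 0, -70.136, -16.507], TCP at [0.675, -0, 0.292] pointing down, gripper open.
Joint ranges: [-176.03, 176.03], [-82.01, 121.73], [-58.28, 71.71], [-173.87, 95.51], [-174.79, -0.11], [-173.66, 173.66]. Speed limits (degrees/s): [136.94, 136.94, 172.46, 180, 180, 180].

INTERFACE

Orientations are given as [roll, pitch, yaw] about the fixed x, y, z axes, in that order (R = Rz(yaw) Ry(pitch) Rx(roll)).
In Python, from plant import ctrl gives the robot as it stands.
- The arm moves only by the tool send_rows, never from a script. Its argument "deltas" is a list of rows, each a list of 2 entries, a list of its own where there are three numbers: the shift along the tool's x, y, z each as a share of 800 mm, from -1 to 1, then the turn about the tool's z as a share of 90 degrees, from -1 to 1. A call has exactly 5 rows; each row is the pose to reach, as a shift and turn from the pose commanded when the call began, along the tool's axes at that moment; what a row does not reach only later rows make up. A row lasts 1/12 s, in which the tool goes at most 41.7 mm and 7.16 degrees, less where a joint would pass 70% of its speed; a pose out of reach is approached as far as the arm can. A call with a number of a shift or a turn outside -1 to 1 is refused whole. A call with a gripper value outside its range is refused whole. "gripper" is the opening, from 0 (shut) to 1 (fully open), set as the call begins (left out, the last holds). The fingers move at their own pace and stop on an object; the grip force is fixed at half the most. Time passes only in rows, so rows that repeat a pose let the fingers close, or fill a call up. It gives the time, the measured TCP pose, the force, the opening and the grip force at its end, in the units of the state.
- ctrl.get_obs(): the state, without advancing time (a new reading comes with each control period).
- ctrl.snapshot(name): name is "scene" or "side" or "wrist"; returns a dict with "color" (384x512x3 uint8, red, green, blue), "vertical_fov" (degrees; the focal length in pixels is half the picture's height over the tangent of half this angle, whatever the lens; pixels are square), "cx", "cy" (the principal point, pixels), "rvec" (rotation vector, rad) and "tvec" (3), from world to camera coordinates, as OpenCV has them. Camera axes: x right, y down, z forward; pixel columns grow to the right and rows downward; lengths in m; the calibration is good to about 2 mm. A picture is of the moment at which its call begins. There is no depth.
- ctrl.close_job(): hands the job in; it is judged then, once.
Trained networks look in a picture, given as the dict that the camera call returned (one of the last four; its "shot" number tells which), for a name from the list of things; names that differ only in an ending like _2 or _b are one class to them, and where a whole thing is asked for, a point or a joint stands for the part that bears it (a point fixed in the world has none). Each returns a list of dicts, best first, with "conf" (0 to 1); they miss things now and then, are a little off and sometimes report something else, mostly with a low value. They report only what shows in the picture. A call takes as long as a camera call.
- ctrl.boxes_of(picture, thing): "xy" ([column, row] as shares, 0 to 1, of the picture: columns of its width, rows of its height, amid what is visible of it).
- ctrl.cut_out(picture, thing): "pixels" (384x512 bool, what is visible of it) and "xy" ([column, row] as shares, 0 to 1, of the picture: columns of its width, rows of its height, amid what is visible of it).
The state is a dict: "clock": time; "joint_pos": joint angles; "qvel": joint speeds; "tau": joint torques, N m; "tool_pos": TCP position; "orientation": TCP orientation; "force": force on the tool from outside, world axes, zero at the start; "moment": the same for the moment, N m; "opening": finger opening in m; "gripper_force": force on a finger pad.
Only numpy, scipy, OpenCV 4.12 (cv2) and the standard library are available. Lean on these libraries where they do the work, as an engineer would, in place of code of your own. Each camera call takes 0.05 s, during which the arm holds its last target. There are 200 camera calls.

TASK

One post of the paint-tube wringer has lost its pressure spring: take the spring that stands on the cardboard by its upper coils, thread it over the bare post and work it down until it is fully home on its seat, upright like its neighbour on the other post. Its bent-in wire end catches on the bayonet ears near the post's tip and again on the slotted collar at its foot: never force it, feel for the snag and twist the spring slightly until it drops through. Leave the loose knob, the jar and the paint tube where they are, and let go of the spring at the end.

Things in the scene. Friction and masses are not known exactly. Their poses are not given: they have to be found in the camera images.
- spring_grip (a point): The loose steel compression spring: 66 mm long, 32.5 mm outside and 27.5 mm inside diameter, 2.5 mm wire, about 55 g; it stands upright on the 5 mm thick cardboard, tang end down. This point is on its axis, 12 mm below its upper end and 54 mm above its lower end: the middle of the coils to hold. z points up along the axis.
- spring_foot (a point): Centre of the spring's lower end (underside of its last, flat coil). Its x axis points to the tang: the wire's end is bent straight inwards there, in the plane of the last coil, to 4.8 mm from the axis; 2.5 mm thick.
- spring: The loose spring as a whole; origin at the centre of its lower end when unloaded, z up along its axis. Its upper 35 mm do not yield lengthwise (grip there, firmly, with about 40 N: a loose hold lets it tilt). The coils below are springy: about 0.7 N per mm of shortening in all, solid after about 16 mm; they also twist, about 0.2 N m per rad.
- post: The bare upright 6 mm steel post with a 40 mm round, 2 mm thick foot flange on the top bar of the fixed aluminium wringer (110 x 170 mm, two fluted rollers); origin on the axis at the bar's top face, 110 mm above the table, z up. The other post, 124 mm away, carries a fitted spring under a knob, 66 mm high in all. Either post may be the bare one.
- post_tip (a point): Top end of the bare post, on its axis, 60 mm above post_seat; the last 10 mm taper to 3 mm. Three broad bayonet ears for the knob (a 19 mm disc cut by three radial slots 4 mm wide, evenly spaced) ring it 46 to 50 mm above the seat. The coils pass over them, the tang only through a slot. How the ears are turned is not measured and differs each time; they stand firm.
- post_seat (a point): Centre of the flange's top face, round the post, where the spring's lower end must rest. A locating collar of the same three-slotted shape, 5 mm high, stands on it and keeps the spring from creeping round: the tang must drop into one of its slots, else the spring stays about 5 mm high. The collar is turned at its own unknown angle, unrelated to the ears.
- cap_center (a point): Centre of the loose steel knob, 38 mm diameter, 22 mm high, lying on the cardboard; leave it.
- jar_center (a point): Centre of a glass jar with a lid, 64 mm diameter, 85 mm high, on the table; leave it.
- tube_center (a point): Centre of a paint tube lying on the table, about 105 mm long, 40 mm wide, 14 mm high; leave it.

How it is judged:
By the outcome, as a careful person would: the job done as asked, in the order asked, and still so for the second after the job is handed in, with the robot touching nothing.
It also fails if it takes over 64 s, if anything falls off the work surface, if the arm or the gripper's body presses on something with over 40 N, if the wrist force passes 120 N, or if a joint passes its speed limit or range.

## Working session

There is one attempt and no reset: what is moved stays moved. The work goes in short steps, Python scripts to look and compute and a tool call to move; the robot and the scene stay as the last step left them, time stands still between calls to the robot, and variables do not carry over. Pictures are saved under pics/ and viewed, at most 10 in all, crops included, and the job is handed in when it is done.

Besides the shell and the picture viewer there is one more tool, called after "Emit:" as name(argument=value, ...), one argument or row to a line, values as JSON. send_rows: Moves the arm, as the interface text tells. Shift numbers are shares of 800 mm and turn numbers shares of 90 degrees, none past 1 either way. Its arguments: {"type":"object","properties":{"deltas":{"type":"array","items":{"type":"array"}},"gripper":{"type":"number"}},"required":["deltas"]}

```bash
mkdir -p pics; cat > h.py <<'E'
import numpy as np, cv2
from plant import ctrl
def K(p):
    h,w=p["color"].shape[:2]; f=h/2/np.tan(np.radians(p["vertical_fov"])/2)
    return np.array([[f,0,p["cx"]],[0,f,p["cy"]],[0,0,1.]])
def ray(p,uv):
    R=cv2.Rodrigues(np.array(p["rvec"],float))[0]; t=np.array(p["tvec"],float)
    d=R.T@np.linalg.inv(K(p))@[uv[0],uv[1],1]; return -R.T@t, d/np.linalg.norm(d)
def atz(p,uv,z):
    o,d=ray(p,uv); return o+d*(z-o[2])/d[2]
def tri(l):
    A=np.zeros((3,3));b=np.zeros(3)
    for p,uv in l:
        o,d=ray(p,uv);M=np.eye(3)-np.outer(d,d);A+=M;b+=M@o
    return np.linalg.solve(A,b)
def proj(p,X):
    return cv2.projectPoints(np.array(X,float).reshape(-1,1,3),np.array(p["rvec"],float),np.array(p["tvec"],float),K(p),None)[0].reshape(-1,2)
def save(p,n): cv2.imwrite(f"pics/{n}.png",p["color"][:,:,::-1])
E
cat > a.py <<'E'
from h import *
P={n:ctrl.snapshot(n) for n in("scene","side","wrist")}
W=np.array([512,384])
names=["spring_grip","spring_foot","spring","post_tip","post_seat","post","cap_center","jar_center"]
for t in names:
    l=[]
    for n,p in P.items():
        r=ctrl.boxes_of(p,t)
        for q in r[:2]: print(t,n,round(q["conf"],2),(np.array(q["xy"])*W).round(1))
        if r and r[0]["conf"]>.4: l.append((p,np.array(r[0]["xy"])*W))
    if len(l)>1: print("  tri",tri(l).round(4))
for n,p in P.items(): print(n, ray(p,(256,192))[0].round(3))
cv2.imwrite("pics/1.png",cv2.resize(np.vstack([np.hstack([P["scene"]["color"],P["side"]["color"]]),np.hstack([P["wrist"]["color"],0*P["wrist"]["color"]])])[:,:,::-1],(800,600)))
print(ctrl.get_obs())
E
python3 a.py
```

```text
spring_grip side 0.87 [288.8 282.8]
spring_foot side 0.6 [277.5 300.3]
spring side 0.89 [287.3 287. ]
post_tip scene 0.62 [143.6 224.9]
post_tip side 0.63 [290.5 140.6]
  tri [ 0.543  -0.1829  0.1183]
post_seat scene 0.8 [140.9 225.7]
post_seat side 0.62 [287.6 141.2]
  tri [ 0.5475 -0.1866  0.1175]
post scene 0.7 [146.1 226.4]
post side 0.46 [287.7 142.7]
  tri [ 0.5476 -0.1787  0.1153]
cap_center scene 0.52 [347.5 201.7]
cap_center side 0.83 [222.3 326.1]
cap_center side 0.61 [286.6 142.9]
  tri [0.5547 0.3082 0.0129]
jar_center scene 0.68 [299.7 283.5]
jar_center side 0.67 [170.6 211.7]
jar_center wrist 0.62 [197.8 214.9]
  tri [0.7439 0.059  0.043 ]
scene [ 1.096 -0.201  0.643]
side [0.37  0.85  0.594]
wrist [ 0.675 -0.08   0.383]
{'clock': 1.35, 'joint_pos': array([ 1.65053421e+01,  2.05465242e+01,  6.83402094e-01,  5.56751311e-04,
       -7.01355429e+01, -1.65078925e+01]), 'qvel': array([ 0.02368688,  0.0790357 , -0.02561436, -0.00332334,  0.11565284,
       -0.10205571]), 'tau': array([ 3.50915754e-03, -5.82391548e+01,  2.93297088e+01,  7.00255573e+00,
        1.25903983e-02,  5.84909162e-05]), 'tool_pos': array([ 6.74993580e-01, -3.54393607e-05,  2.92172128e-01]), 'orientation': array([-1.79998571e+02, -1.22692933e-04, -9.00023613e+01]), 'force': array([ 0.4159183 ,  0.99315643, -0.7321335 ]), 'moment': array([ 0.02870981, -0.03461113, -0.00778751]), 'gripper_force': 0.0, 'opening': 0.08727420403320353}
```

View pics/1.png

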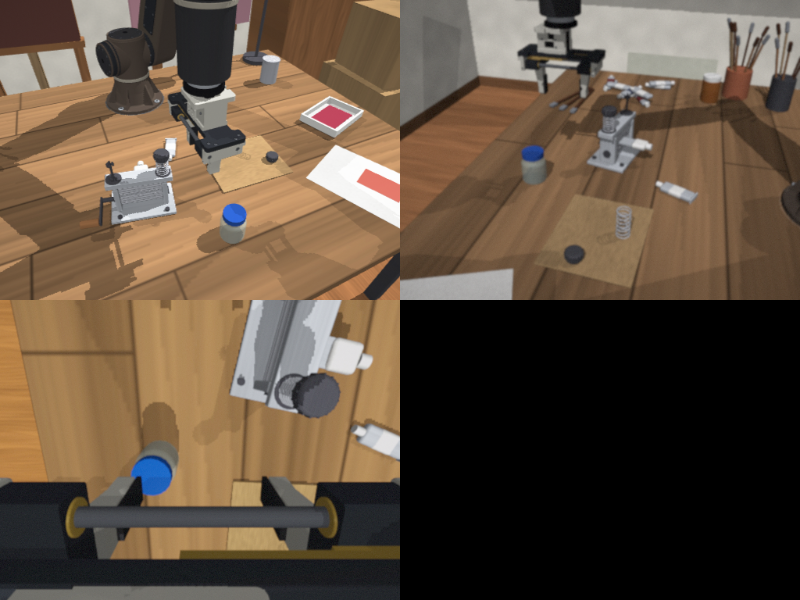

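The scene camera shows the bare post at about (144,212) and the fitted spring with its knob at about (207,200). The loose spring appears only in the side view, near (287,285). I'll enlarge these.

```bash
cat > b.py <<'E'
from h import *
a=ctrl.snapshot("scene");b=ctrl.snapshot("side")
c=lambda p,x,y,w,h:cv2.resize(p["color"][y:y+h,x:x+w,::-1],(400,300),interpolation=cv2.INTER_CUBIC)
cv2.imwrite("pics/2.png",np.vstack([np.hstack([c(a,120,170,100,75),c(b,240,95,100,75)]),np.hstack([c(b,240,255,80,60),c(a,120,190,48,36)])]))
m=ctrl.cut_out(b,"spring")
if m:
    ys,xs=np.nonzero(m[0]["pixels"]);print(xs.min(),xs.max(),ys.min(),ys.max())
    for y in range(ys.min(),ys.max()+1,4): print(y,xs[ys==y].min(),xs[ys==y].max())
g=atz(b,(288.8,282.8),.059);print("spring grip guess",g)
print(atz(b,(287.3,287),.038))
print("post tip scene", [atz(a,(144,212-0),z).round(4) for z in(.17,)])
E
python3 b.py
```

```text
275 295 264 305
264 283 287
268 277 287
272 276 295
276 277 295
280 276 295
284 277 295
288 276 294
292 276 293
296 275 293
300 275 293
304 287 291
spring grip guess [0.4642319  0.23247513 0.059     ]
[0.46833398 0.21925685 0.038     ]
post tip scene [array([ 0.5643, -0.1776,  0.17  ])]
```

View pics/2.png

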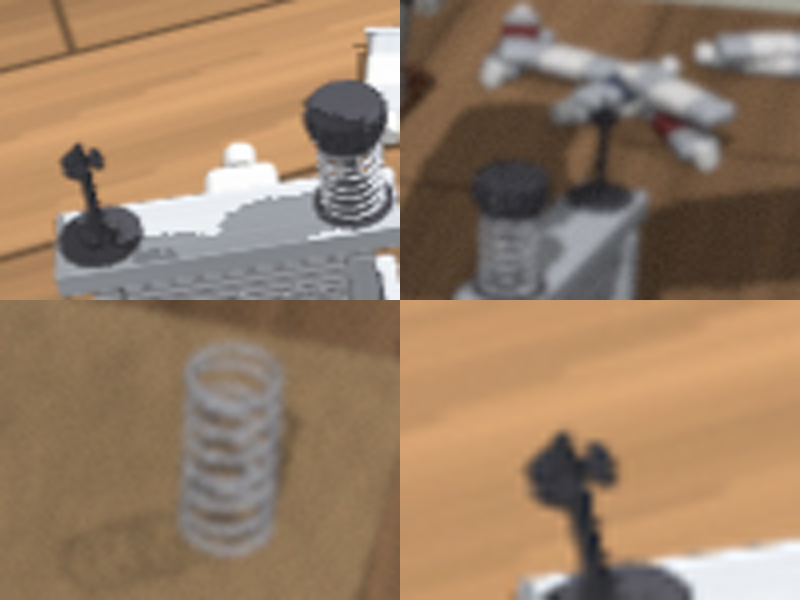

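```bash
cat > c.py <<'E'
from h import *
a=ctrl.snapshot("scene");b=ctrl.snapshot("side")
print("top",atz(b,(287,269.4),.071),"bot",atz(b,(285.6,300.6),.005))
print("flange",tri([(a,(145,229)),(b,(290,144))]),atz(a,(145,229),.112),atz(b,(290,144),.112))
print("ears",tri([(a,(140.6,210.4)),(b,(290.7,123.7))]),atz(a,(140.6,210.4),.16),atz(b,(290.7,123.7),.16))
w=ctrl.snapshot("wrist");R=cv2.Rodrigues(np.array(w["rvec"]))[0];print(R,w["vertical_fov"],w["cx"],w["cy"])
E
python3 c.py
```

```text
top [0.47126749 0.21451292 0.071     ] bot [0.47030932 0.21653158 0.005     ]
flange [ 0.54429584 -0.18272273  0.10894346] [ 0.54799754 -0.18266781  0.112     ] [ 0.5430291  -0.17696011  0.112     ]
ears [ 0.54489515 -0.18203903  0.15924489] [ 0.54615916 -0.18196356  0.16      ] [ 0.54449327 -0.18083101  0.16      ]
[[-9.99999752e-01  2.33494546e-04 -6.64770607e-04]
 [ 2.84333717e-05  9.56097503e-01  2.93048739e-01]
 [ 7.04010800e-04  2.93048647e-01 -9.56097273e-01]] 65.05407784073572 257.68389423387606 189.14075384394084
```

Emit:
send_rows(
  deltas=[
    [[0.1775,0.161,0.0275],0],
    [[0.1775,0.161,0.0275],0],
    [[0.1775,0.161,0.0275],0],
    [[0.1775,0.161,0.0275],0],
    [[0.1775,0.161,0.0275],0],
  ],
)

```text
clock: 2.07
tool_pos: [0.5434, -0.1439, 0.27]
orientation: [180.0, 0.0, -90.0]
force: [-0.5, -0.4, -0.5]
opening: 0.0877
gripper_force: 0.0
```

Emit:
send_rows(
  deltas=[
    [[0.05,0,0],0],
    [[0.05,0,0],0],
    [[0.05,0,0],0],
    [[0.05,0,0],0],
    [[0.05,0,0],0],
  ],
)

```text
clock: 2.48
tool_pos: [0.5464, -0.1814, 0.2701]
orientation: [-180.0, 0.0, -90.0]
force: [-0.4, 0.0, 0.1]
opening: 0.0876
gripper_force: 0.0
```

```bash
cat > d.py <<'E'
from h import *
w=ctrl.snapshot("wrist");np.save("w_post.npy",w,allow_pickle=True)
o=ctrl.get_obs();print(o["clock"],o["tool_pos"],o["orientation"])
P=proj(w,[[.546,-.182,.172],[.546,-.182,.16],[.546,-.182,.112]]);print(P)
x,y=P[1].astype(int);x=max(x-50,0);y=max(y-37,0)
c=cv2.resize(w["color"][y:y+75,x:x+100,::-1],(800,600),interpolation=cv2.INTER_CUBIC);print(x,y)
cv2.imwrite("pics/3.png",c)
for t in("post","post_tip","post_seat"):
    for q in ctrl.boxes_of(w,t)[:2]:print(t,q["conf"],np.array(q["xy"])*[512,384])
E
python3 d.py
```

```text
2.5333 [ 0.54650159 -0.18119967  0.27011896] [ 1.79998121e+02  2.89137471e-03 -8.99392347e+01]
[[259.33959222 218.6145912 ]
 [259.26361046 212.14441376]
 [259.02626555 191.9334604 ]]
209 175
post 0.79 [254.9248 192.384 ]
post_tip 0.58 [256.7168 191.3856]
post_seat 0.88 [256.1024 192.3072]
```

View pics/3.png

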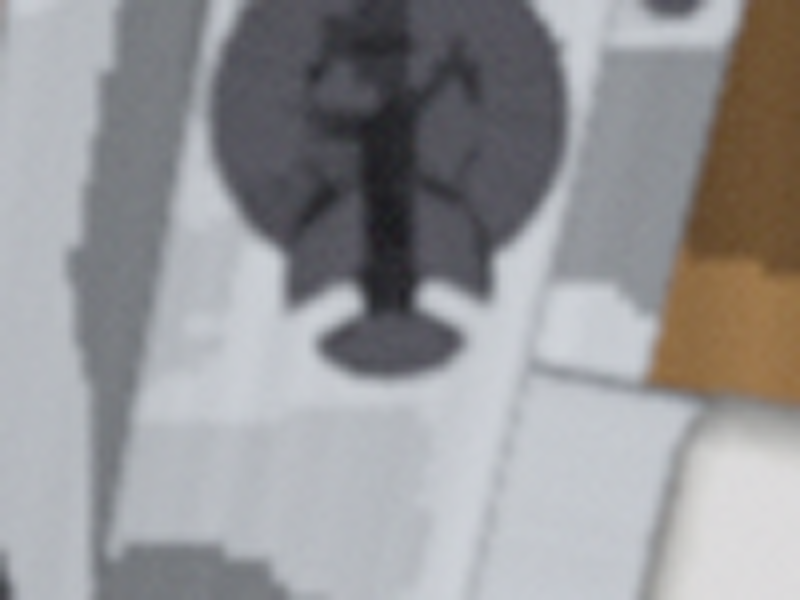

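The ears show at crop centre about (390,300), with slots to the lower left and lower right and a third pointing up. The flange is centred near crop (390,110). The collar is faint, so I'll fit the silhouette and enhance the collar.

```bash
cat > e.py <<'E'
from h import *
from scipy.optimize import differential_evolution
w=np.load("w_post.npy",allow_pickle=True).item()
S=8;x0,y0=209,165;W,H=100,65
g=cv2.cvtColor(w["color"],cv2.COLOR_RGB2GRAY)[y0:y0+H,x0:x0+W]
dark=cv2.resize(g,None,fx=4,fy=4,interpolation=cv2.INTER_CUBIC)<128
ok=np.zeros_like(dark);ok[:,23*4:60*4]=1; ok[:12]=0
ok[55*4:]=0
def poly(cx,cy,z,r,ang=None):
    t=np.radians(np.arange(0,360,3));return [np.c_[cx+r*np.cos(t),cy+r*np.sin(t),0*t+z]]
def sect(cx,cy,z,a):
    out=[]
    for k in range(3):
        b=np.radians(a+120*k); c=np.radians(a+120*k+120); s=.002
        d=np.arcsin(s/.0095)
        t=np.linspace(b+d,c-d,20); P=np.c_[.0095*np.cos(t),.0095*np.sin(t)]
        m=(b+c)/2; P=np.r_[P,[[s/np.sin(np.radians(60))*np.cos(m),s/np.sin(np.radians(60))*np.sin(m)]]]
        out.append(np.c_[P+[cx,cy],np.full(len(P),z)])
    return out
def draw(v):
    x,y,a,dx,dy=v;m=np.zeros(dark.shape,np.uint8)
    L=poly(x,y,.112,.02)+poly(x,y,.110,.02)
    for z in(.158,.160,.162):L+=sect(x+dx,y+dy,z,a)
    for z in np.arange(.112,.165,.002):L+=poly(x,y,z,.003)
    for z in np.arange(.165,.1725,.002):L+=poly(x,y,z,.003-.0015*(z-.162)/.01)
    for P in L:
        q=(proj(w,P)+.5-[x0,y0])*4-.5
        cv2.fillPoly(m,[np.round(q*16).astype(np.int32)],1,shift=4)
    return m>0
f=lambda v:((draw(v)!=dark)&ok).sum()
if __name__=="__main__":
    r=differential_evolution(f,[(.54,.552),(-.19,-.175),(-30,90),(-.001,.001),(-.001,.001)],maxiter=25,popsize=10,seed=1,polish=False)
    print(r.x,r.fun,ok.sum()); 
    for a in range(-30,90,10): print(a,f([*r.x[:2],a,*r.x[3:]]))
    c=cv2.resize(g,None,fx=8,fy=8,interpolation=cv2.INTER_CUBIC).astype(float)
    c=np.clip((c-40)*255/90,0,255).astype(np.uint8);c=cv2.cvtColor(c,cv2.COLOR_GRAY2BGR)
    c2=c.copy()
    for P in sect(r.x[0]+r.x[3],r.x[1]+r.x[4],.162,r.x[2]):
        cv2.polylines(c2,[np.int32((proj(w,P)+.5-[x0,y0])*8)],1,(0,0,255),1)
    for P in poly(r.x[0],r.x[1],.117,.0095)+poly(r.x[0],r.x[1],.117,.003):
        cv2.polylines(c2,[np.int32((proj(w,P)+.5-[x0,y0])*8)],1,(0,255,0),1)
    cv2.imwrite("pics/4.png",np.hstack([c[:,160:540],c2[:,160:540]]))
E
python3 e.py
```

```text
[ 5.46966937e-01 -1.84358974e-01  2.59493829e+01  7.03627522e-05
 -2.70055731e-04] 1368.0 30784
-30 2501
-20 2525
-10 2610
0 2722
10 2399
20 1667
30 1415
40 1800
50 2368
60 2651
70 2600
80 2527
```

View pics/4.png

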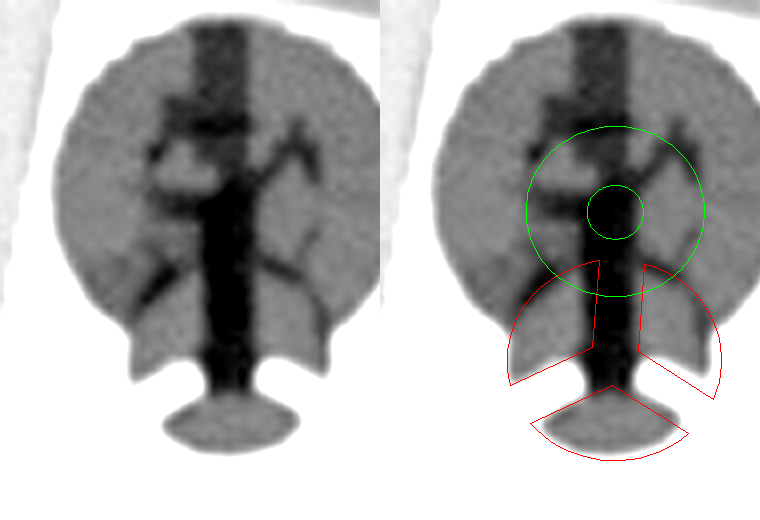

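The collar slots lie at about 55°, 175° and 295° in the image, or about -4° (mod 120) in the world. The ears' slots are at about 30° (mod 120). Now I'll look at the spring from above.

Emit:
send_rows(
  deltas=[
    [[-0.25,0,0],0],
    [[-0.25,0,0],0],
    [[-0.25,0,0],0],
    [[-0.25,0,0],0],
    [[-0.25,0,0],0],
  ],
)

```text
clock: 3.1
tool_pos: [0.5459, 0.021, 0.2704]
orientation: [-180.0, 0.0, -89.9]
force: [1.0, 0.2, 0.3]
opening: 0.0878
gripper_force: 0.0
```

Emit:
send_rows(
  deltas=[
    [[-0.235,0.065,0.075],0],
    [[-0.235,0.065,0.075],0],
    [[-0.235,0.065,0.075],0],
    [[-0.235,0.065,0.075],0],
    [[-0.235,0.065,0.075],0],
  ],
)

```text
clock: 3.52
tool_pos: [0.493, 0.2086, 0.2097]
orientation: [-180.0, 0.0, -89.9]
force: [2.3, 0.5, -0.8]
opening: 0.0878
gripper_force: 0.0
```

Emit:
send_rows(
  deltas=[
    [[-0.111,0.03,0.075],0],
    [[-0.111,0.03,0.075],0],
    [[-0.111,0.03,0.075],0],
    [[-0.111,0.03,0.075],0],
    [[-0.111,0.03,0.075],0],
  ],
)

```text
clock: 3.93
tool_pos: [0.4691, 0.2961, 0.149]
orientation: [179.9, -0.1, -89.8]
force: [0.2, 0.8, -0.3]
opening: 0.0879
gripper_force: 0.0
```

```bash
cat > f.py <<'E'
from h import *
w=ctrl.snapshot("wrist");np.save("w_spr.npy",w,allow_pickle=True)
o=ctrl.get_obs();print(o["clock"],o["tool_pos"],o["orientation"])
P=proj(w,[[.471,.2155,.071],[.471,.2155,.005]]);print(P)
x,y=P.mean(0).astype(int);x=max(x-50,0);y=max(y-37,0);print(x,y)
cv2.imwrite("pics/5.png",cv2.resize(w["color"][y:y+75,x:x+100,::-1],(800,600),interpolation=cv2.INTER_CUBIC))
E
python3 f.py
```

```text
3.9833 [0.46971008 0.29544402 0.1498599 ] [ 1.79968454e+02 -5.17202801e-02 -8.98835808e+01]
[[255.72197609  95.26294042]
 [256.20381034  95.88796202]]
205 58
```

View pics/5.png

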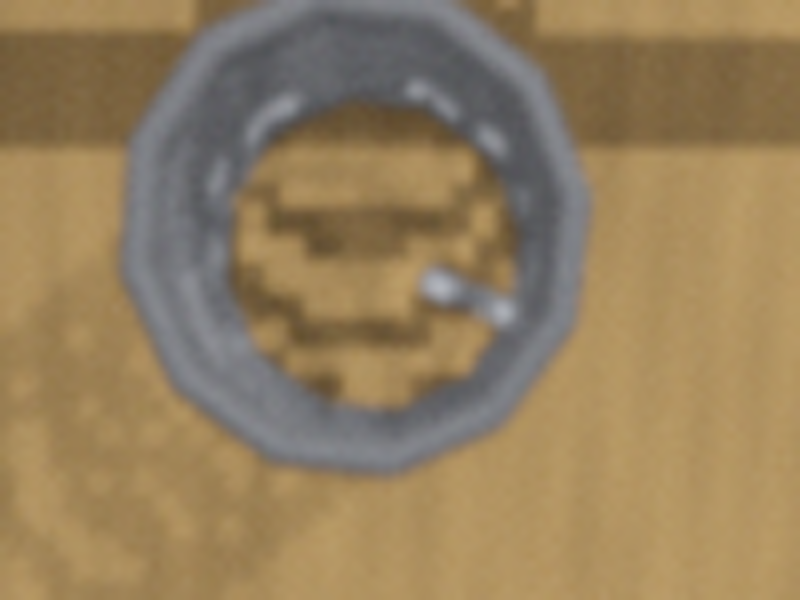

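The spring's top ring is centred at crop (357,235) and its foot at (375,255). The tang points right and down in the image, about 159° in the world.

```bash
python3 - <<'E'
from h import *
w=np.load("w_spr.npy",allow_pickle=True).item()
c=lambda x,y:(205+x/8-.5,58+y/8-.5)
print(atz(w,c(357,235),.071),atz(w,c(375,255),.005))
a,b=atz(w,c(430,283),.005),atz(w,c(512,313),.005);d=b-a;print(np.degrees(np.arctan2(d[1],d[0])))
t=b-atz(w,c(375,255),.005);print(np.degrees(np.arctan2(t[1],t[0])),np.linalg.norm(t))
print(np.linalg.norm(atz(w,c(123,235),.071)-atz(w,c(590,235),.071)))
w=np.load("w_post.npy",allow_pickle=True).item()
c=lambda x,y:(209+(160+x)/8-.5,165+y/8-.5)
q=lambda x,y,z:atz(w,c(x,y),z).round(4)
print("ear corners",q(163,420,.162),q(300,418,.162),q(133,380,.162),q(327,375,.162),q(230,455,.162))
print("flange top edge",q(225,15,.112),q(52,190,.112),q(407,190,.112))
E
```

```text
[0.47452718 0.21123538 0.071     ] [0.47459677 0.21088672 0.005     ]
160.9663005231539
158.22847364365575 0.013781908632966638
0.03116624994943507
ear corners [ 0.5534 -0.1791  0.162 ] [ 0.5412 -0.1793  0.162 ] [ 0.5561 -0.1829  0.162 ] [ 0.5388 -0.1834  0.162 ] [ 0.5474 -0.1757  0.162 ]
flange top edge [ 0.5481 -0.2047  0.112 ] [ 0.5668 -0.1853  0.112 ] [ 0.5284 -0.1854  0.112 ]
```

Emit:
send_rows(
  deltas=[
    [[0.05,-0.004,0],0],
    [[0.103,-0.004,0],0],
    [[0.103,-0.004,0],0],
    [[0.103,-0.004,0.03],0],
    [[0.103,-0.004,0.055],0],
  ],
)

```text
clock: 4.4
tool_pos: [0.4746, 0.2115, 0.1077]
orientation: [-179.8, 0.2, -90.1]
force: [-1.3, 0.2, -1.3]
opening: 0.0878
gripper_force: 0.0
```

Emit:
send_rows(
  deltas=[
    [[0,0,0],0],
    [[0,0,0],0],
    [[0,0,0],0],
    [[0,0,0],0],
    [[0,0,0],0],
  ],
)

```text
clock: 4.82
tool_pos: [0.4739, 0.2128, 0.1074]
orientation: [-179.9, 0.1, -90.0]
force: [0.1, 0.3, -0.1]
opening: 0.0877
gripper_force: 0.0
```

```bash
cat > g.py <<'E'
import sys
from h import *
b=ctrl.snapshot("side");np.save(sys.argv[1]+".npy",b,allow_pickle=True)
o=ctrl.get_obs();print(o["clock"],o["tool_pos"],o["orientation"],o["opening"],o["force"])
x,y,w,h=map(int,sys.argv[2:6])
cv2.imwrite(f"pics/{sys.argv[1]}.png",cv2.resize(b["color"][y:y+h,x:x+w,::-1],(800,600),interpolation=cv2.INTER_CUBIC))
E
python3 g.py 6 227 210 120 90
```

```text
4.8667 [0.47378977 0.2128128  0.10718499] [-1.79923453e+02  6.91034041e-02 -8.99838497e+01] 0.08761019761249188 [ 0.1518593  -0.12718396 -0.34242154]
```

View pics/6.png

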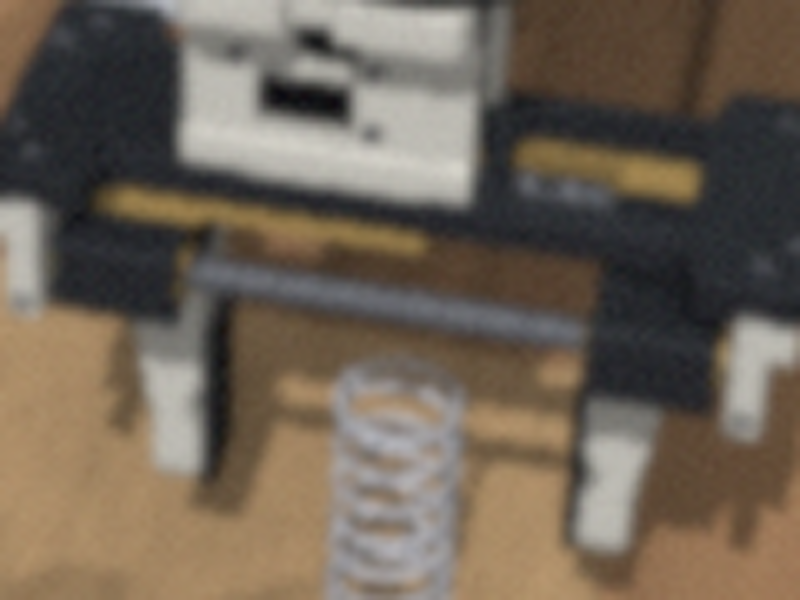

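The spring sits midway between the fingers (crop column 400, against 397 for the fingers), so I close.

Emit:
send_rows(
  deltas=[
    [[0,0,0],0],
    [[0,0,0],0],
    [[0,0,0],0],
    [[0,0,0],0],
    [[0,0,0],0],
  ],
  gripper=0,
)

```text
clock: 5.28
tool_pos: [0.4733, 0.2124, 0.1061]
orientation: [180.0, -0.0, -90.0]
force: [-0.5, -0.4, -0.5]
opening: 0.0601
gripper_force: 0.0
```

Emit:
send_rows(
  deltas=[
    [[0,0,0],0],
    [[0,0,0],0],
    [[0,0,0],0],
    [[0,0,0],0],
    [[0,0,0],0],
  ],
)

```text
clock: 5.7
tool_pos: [0.4734, 0.2124, 0.1062]
orientation: [-180.0, 0.0, -90.0]
force: [-0.4, -0.5, 0.6]
opening: 0.0306
gripper_force: 30.0
```

Emit:
send_rows(
  deltas=[
    [[0,0,-0.05],0],
    [[0,0,-0.1],0],
    [[0,0,-0.15],0],
    [[0,0,-0.2],0],
    [[0,0,-0.24],0],
  ],
)

```text
clock: 6.12
tool_pos: [0.4735, 0.2123, 0.3015]
orientation: [-179.9, 0.1, -90.0]
force: [0.8, 1.4, -0.9]
opening: 0.0305
gripper_force: 30.0
```

Emit:
send_rows(
  deltas=[
    [[0.03,-0.01,0],0],
    [[0.08,-0.02,0],0],
    [[0.13,-0.03,0],0],
    [[0.18,-0.04,0],0],
    [[0.225,-0.05,0],0],
  ],
)

```text
clock: 6.53
tool_pos: [0.513, 0.0304, 0.2983]
orientation: [-180.0, 0.0, -90.0]
force: [0.9, -0.1, -1.0]
opening: 0.0302
gripper_force: 30.0
```

Emit:
send_rows(
  deltas=[
    [[0.05,-0.01,0],0],
    [[0.1,-0.02,0],0],
    [[0.15,-0.03,0],0],
    [[0.2,-0.036,0],0.05],
    [[0.225,-0.041,0],0.094],
  ],
)

```text
clock: 6.95
tool_pos: [0.5459, -0.1512, 0.2978]
orientation: [180.0, -0.0, -98.8]
force: [0.7, 0.6, -0.6]
opening: 0.0305
gripper_force: 30.0
```

Emit:
send_rows(
  deltas=[
    [[0,0,0],0],
    [[0,0,0],0],
    [[0,0,0],0],
    [[0,0,0],0],
    [[0,0,0],0],
  ],
)

```text
clock: 7.37
tool_pos: [0.5462, -0.1466, 0.2983]
orientation: [-180.0, 0.0, -98.3]
force: [-0.5, 0.2, -0.9]
opening: 0.0306
gripper_force: 30.0
```

Emit:
send_rows(
  deltas=[
    [[0.03,-0.004,0],0],
    [[0.046,-0.007,0],0],
    [[0.046,-0.007,0],0],
    [[0.046,-0.007,0],0],
    [[0.046,-0.007,0],0],
  ],
)

```text
clock: 7.78
tool_pos: [0.5463, -0.1844, 0.2981]
orientation: [180.0, 0.0, -98.5]
force: [-0.6, -0.1, -0.2]
opening: 0.0305
gripper_force: 30.0
```

```bash
cat > i.py <<'E'
from h import *
P={n:ctrl.snapshot(n) for n in("scene","side","wrist")}
np.save("over.npy",P,allow_pickle=True)
o=ctrl.get_obs();print(o["clock"],o["tool_pos"],o["orientation"],o["force"],o["moment"])
t=o["tool_pos"];f=t-[0,0,.101]
L=[]
for n,p in P.items():
    q=proj(p,[f,[.5465,-.184,.172]]);print(n,q.round(1))
    x,y=(q.mean(0)-[30,22]).astype(int);y=min(max(y,0),384-60);x=max(x,0)
    L.append(cv2.resize(p["color"][y:y+60,x:x+53,::-1],(530,600),interpolation=cv2.INTER_CUBIC));print(n,x,y)
cv2.imwrite("pics/7.png",cv2.resize(np.hstack(L[:2]),(800,453)))
cv2.imwrite("pics/7w.png",L[2])
E
python3 i.py
```

```text
7.9333 [ 0.54635139 -0.18426535  0.29821929] [-1.79994187e+02  7.42879988e-03 -9.84209085e+01] [-0.66388962  0.00855582 -0.41593248] [-0.02427272 -0.03630015 -0.01881272]
scene [[135.5 195.8]
 [138.3 206.1]]
scene 106 178
side [[291.  107.3]
 [290.3 118.1]]
side 260 90
wrist [[258.7 217.6]
 [258.5 205.4]]
wrist 228 189
```

View pics/7.png

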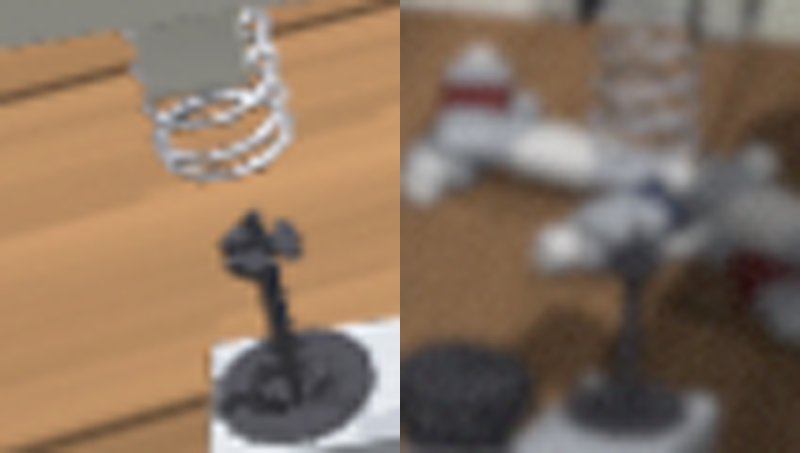

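The scene view shows the spring's foot ring about 2 mm off the post axis, and the side view about 3 mm off in x. A background difference should sharpen this.

```bash
python3 - <<'E'
from h import *
P=np.load("over.npy",allow_pickle=True).item();b=P["side"];b0=np.load("6.npy",allow_pickle=True).item()
d=np.abs(b["color"].astype(int)-b0["color"]).sum(2)
for y in range(90,116,2):
    xs=np.nonzero(d[y,270:315]>45)[0]+270; print(y,xs.min() if len(xs) else 0,xs.max() if len(xs) else 0)
g=np.clip(d*2,0,255).astype(np.uint8)[85:130,260:320]
a=cv2.resize(g,(480,360),interpolation=cv2.INTER_CUBIC)
s=P["wrist"]["color"][150:285,190:330,::-1]
cv2.imwrite("pics/8.png",np.hstack([cv2.cvtColor(a,cv2.COLOR_GRAY2BGR)[:, :400],cv2.resize(s,(373,360),interpolation=cv2.INTER_CUBIC)]))
E
```

```text
90 270 314
92 270 314
94 270 314
96 270 314
98 270 314
100 276 314
102 270 314
104 271 314
106 270 313
108 270 313
110 270 314
112 270 312
114 270 312
```

View pics/8.png

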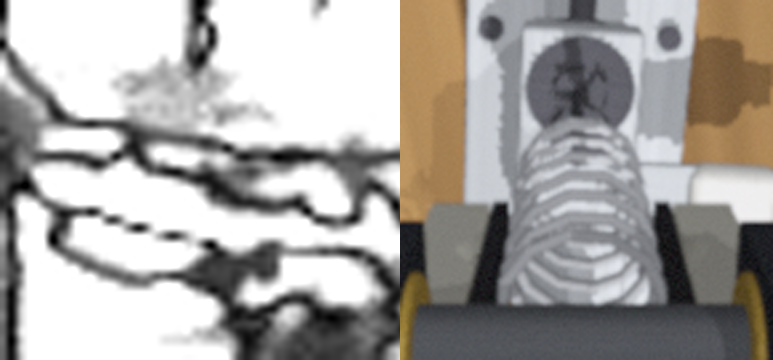

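```bash
python3 - <<'E'
from h import *
P=np.load("over.npy",allow_pickle=True).item();w=P["wrist"];s=P["scene"]
t=np.array([.54635,-.18427,.29822])
th=np.radians(np.arange(0,360,5))
for dx in(-2,0,2):   # offset along tool x (mm)
    c=t+np.array([-.146,-.989,0])*dx/1000
    R=np.c_[c[0]+.01625*np.cos(th),c[1]+.01625*np.sin(th),0*th+.197]
    q=proj(w,R);i=q[:,1].argmin();qs=proj(s,R)
    print(dx,"foot ring wrist top row",q[i].round(1),"scene ext",qs.min(0).round(1),qs.max(0).round(1))
F=np.c_[.02*np.cos(th),.02*np.sin(th),0*th+.112]
for c in([.5465,-.185,0],[.5475,-.1853,0]):
    q=proj(w,F+c);print("flange",q.min(0).round(1),q.max(0).round(1))
g=cv2.cvtColor(w["color"],cv2.COLOR_RGB2GRAY)
print(g[160:205,257]);print(g[180,230:290]);
x,y=235,150
cv2.imwrite("pics/9.png",cv2.resize(w["color"][y:y+60,x-10:x+60,::-1],(700,600),interpolation=cv2.INTER_CUBIC))
sc=s["color"][170:240,100:180,::-1];cv2.imwrite("pics/9.png",np.hstack([cv2.resize(w["color"][155:215,225:291,::-1],(440,400),interpolation=cv2.INTER_CUBIC),cv2.resize(s["color"][178:213,118:153,::-1],(350,400),interpolation=cv2.INTER_CUBIC)]))
E
```

```text
-2 foot ring wrist top row [259.3 197.9] scene ext [127.3 189.9] [145.9 201.7]
0 foot ring wrist top row [259.4 195.1] scene ext [126.2 190.1] [144.8 201.9]
2 foot ring wrist top row [259.4 192.3] scene ext [125.  190.3] [143.6 202.1]
flange [237.3 162.4] [279.1 202.5]
flange [236.3 162.2] [278.  202.4]
[133 148 148 128  96  91  91  86  81  73  76  77  75  67  63  50  60  65
  70  66  63  57  55  51  48  38  45  50  50  50  57  52  45  68 114 144
 153 155 147 112  92 125 162 166 138]
[140 141 141 142 148 172 185 155 113  97  95 100  98  97 100 101  93  73
  66  88  99  99  99  87  86  69  68  63  65  70  68  69  78  95  99  91
  73  83  95  99  98 100 100 100 101  98 102 150 204 207 174 159 164 166
 166 167 167 169 167 166]
```

View pics/9.png

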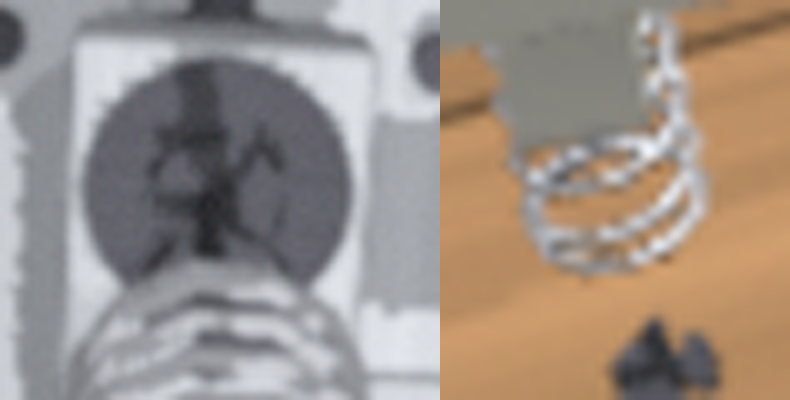

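Wrist view, in tool terms: the spring and post are aligned in tool y (column 257.5 for both). The spring needs about 1 mm in +y. I apply that and start down.

Emit:
send_rows(
  deltas=[
    [[-0.00125,0,0.01],0],
    [[-0.00125,0,0.02],0],
    [[-0.00125,0,0.03],0],
    [[-0.00125,0,0.035],0],
    [[-0.00125,0,0.035],0],
  ],
)

```text
clock: 8.35
tool_pos: [0.5458, -0.1837, 0.2683]
orientation: [179.8, -0.0, -98.5]
force: [0.8, 0.4, -1.0]
opening: 0.0306
gripper_force: 30.0
```

Emit:
send_rows(
  deltas=[
    [[0,0,0.002],0],
    [[0,0,0.004],0],
    [[0,0,0.005],0],
    [[0,0,0.005],0],
    [[0,0,0.005],0],
  ],
)

```text
clock: 8.77
tool_pos: [0.5465, -0.1839, 0.2663]
orientation: [-180.0, -0.0, -98.5]
force: [0.0, -0.4, -0.6]
opening: 0.0304
gripper_force: 30.0
```

Emit:
send_rows(
  deltas=[
    [[0,0,0.002],0],
    [[0,0,0.004],0],
    [[0,0,0.006],0],
    [[0,0,0.008],0],
    [[0,0,0.008],0],
  ],
)

```text
clock: 9.18
tool_pos: [0.5463, -0.1838, 0.2593]
orientation: [180.0, 0.0, -98.5]
force: [0.8, -0.1, -0.7]
opening: 0.0305
gripper_force: 30.0
```

Emit:
send_rows(
  deltas=[
    [[0,0,0.002],0],
    [[0,0,0.004],0],
    [[0,0,0.006],0],
    [[0,0,0.006],0],
    [[0,0,0.006],0],
  ],
)

```text
clock: 9.6
tool_pos: [0.5464, -0.1839, 0.2548]
orientation: [180.0, -0.0, -98.5]
force: [-0.0, 0.4, -0.5]
opening: 0.0299
gripper_force: 30.0
```

Emit:
send_rows(
  deltas=[
    [[0,0,0.002],0],
    [[0,0,0.004],0],
    [[0,0,0.004],0],
    [[0,0,0.004],0],
    [[0,0,0.004],0],
  ],
)

```text
clock: 10.02
tool_pos: [0.5465, -0.1839, 0.2518]
orientation: [-180.0, -0.0, -98.5]
force: [-0.0, 0.9, -0.8]
opening: 0.03
gripper_force: 30.0
```

Emit:
send_rows(
  deltas=[
    [[0,0,0.01],0],
    [[0,0,0.02],0],
    [[0,0,0.03],0],
    [[0,0,0.035],0],
    [[0,0,0.035],0],
  ],
)

```text
clock: 10.43
tool_pos: [0.5457, -0.1838, 0.222]
orientation: [179.8, -0.0, -98.5]
force: [0.2, 0.2, -0.2]
opening: 0.0304
gripper_force: 30.0
```

Emit:
send_rows(
  deltas=[
    [[0,0,0],0.07],
    [[0,0,0],0.14],
    [[0,0,0],0.21],
    [[0,0,0],0.28],
    [[0,0,0],0.35],
  ],
)

```text
clock: 10.85
tool_pos: [0.5465, -0.1839, 0.2238]
orientation: [-180.0, -0.0, -130.3]
force: [0.2, -0.4, -1.3]
opening: 0.0306
gripper_force: 30.0
```

Emit:
send_rows(
  deltas=[
    [[0,0,0],0.04],
    [[0,0,0],0.04],
    [[0,0,0.003],0.04],
    [[0,0,0.005],0.04],
    [[0,0,0.005],0.04],
  ],
)

```text
clock: 11.27
tool_pos: [0.5462, -0.1838, 0.2192]
orientation: [180.0, -0.0, -133.5]
force: [-0.1, 0.1, -0.4]
opening: 0.0305
gripper_force: 30.0
```

Emit:
send_rows(
  deltas=[
    [[0,0,0.002],0],
    [[0,0,0.004],0],
    [[0,0,0.005],0],
    [[0,0,0.005],0],
    [[0,0,0.005],0],
  ],
)

```text
clock: 11.68
tool_pos: [0.5466, -0.1838, 0.2158]
orientation: [-180.0, 0.0, -133.5]
force: [0.5, -0.1, -0.5]
opening: 0.0305
gripper_force: 30.0
```

Emit:
send_rows(
  deltas=[
    [[0,0,0.002],0],
    [[0,0,0.003],0],
    [[0,0,0.003],0],
    [[0,0,0.003],0],
    [[0,0,0.003],0],
  ],
)

```text
clock: 12.1
tool_pos: [0.5465, -0.1838, 0.2134]
orientation: [-180.0, 0.0, -133.6]
force: [1.2, 0.9, -0.7]
opening: 0.0303
gripper_force: 30.0
```

```bash
python3 - <<'E'
from h import *
o=ctrl.get_obs();print(o["clock"],o["tool_pos"],o["orientation"],o["force"],o["moment"])
p=ctrl.snapshot("scene");cv2.imwrite("pics/10.png",cv2.resize(p["color"][185:245,115:195,::-1],(800,600),interpolation=cv2.INTER_CUBIC))
E
```

```text
12.1 [ 0.54653034 -0.18384837  0.2134272 ] [-1.79991398e+02  6.72890454e-03 -1.33557031e+02] [ 1.22145276  0.87501694 -0.70436389] [ 0.14939967 -0.44443334 -0.01132671]
```

Emit:
send_rows(
  deltas=[
    [[0,0,0.002],0],
    [[0,0,0.004],0],
    [[0,0,0.004],0],
    [[0,0,0.004],0],
    [[0,0,0.004],0],
  ],
)

```text
clock: 12.57
tool_pos: [0.5466, -0.1839, 0.2104]
orientation: [-180.0, 0.0, -133.6]
force: [0.8, 0.2, 1.5]
opening: 0.0303
gripper_force: 30.0
```

```bash
python3 - <<'E'
from plant import ctrl
for i in range(3):
    o=ctrl.get_obs();print(o["clock"],o["tool_pos"],o["force"].round(2),o["moment"].round(3)); ctrl.snapshot("side")
E
```

```text
12.5667 [ 0.54658445 -0.1838806   0.21037258] [0.79 0.21 1.48] [ 0.288 -0.395 -0.037]
12.6167 [ 0.54657638 -0.18386925  0.2103253 ] [1.61 0.03 1.77] [ 0.228 -0.383  0.002]
12.6667 [ 0.54656274 -0.1838659   0.21034932] [0.38 0.15 2.34] [ 0.253 -0.408  0.036]
```

View pics/10.png

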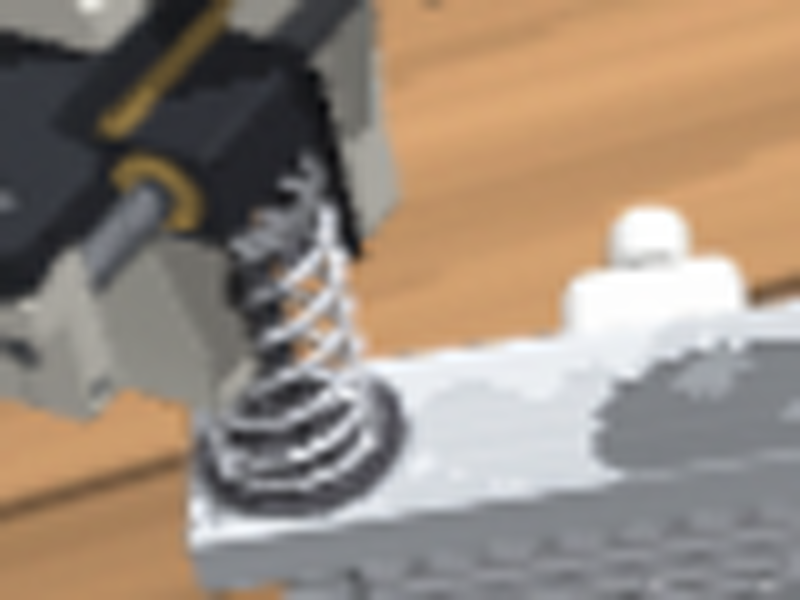

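The foot met the seat at TCP z of about 0.2137, where 0.2132 was expected. A snag on the collar would have shown at 0.218. I relax the compression, let go and rise.

Emit:
send_rows(
  deltas=[
    [[0,0,-0.002],0],
    [[0,0,-0.0035],0],
    [[0,0,-0.0035],0],
    [[0,0,-0.0035],0],
    [[0,0,-0.0035],0],
  ],
)

```text
clock: 13.13
tool_pos: [0.5465, -0.1839, 0.2129]
orientation: [-180.0, 0.0, -133.6]
force: [2.0, -0.3, -0.4]
opening: 0.0303
gripper_force: 30.0
```

Emit:
send_rows(
  deltas=[
    [[0,0,0],0],
    [[0,0,0],0],
    [[0,0,0],0],
    [[0,0,0],0],
    [[0,0,0],0],
  ],
  gripper=0.7,
)

```text
clock: 13.55
tool_pos: [0.5462, -0.1839, 0.2128]
orientation: [180.0, -0.0, -133.6]
force: [-0.2, -0.2, -0.2]
opening: 0.0578
gripper_force: 0.0
```

Emit:
send_rows(
  deltas=[
    [[0,0,0],0],
    [[0,0,0],0],
    [[0,0,0],0],
    [[0,0,0],0],
    [[0,0,0],0],
  ],
)

```text
clock: 13.97
tool_pos: [0.5464, -0.1838, 0.213]
orientation: [180.0, -0.0, -133.6]
force: [-0.1, -0.6, 0.8]
opening: 0.0613
gripper_force: 0.0
```

Emit:
send_rows(
  deltas=[
    [[0,0,-0.02],0],
    [[0,0,-0.05],0],
    [[0,0,-0.09],0],
    [[0,0,-0.12],0],
    [[0,0,-0.12],0],
  ],
)

```text
clock: 14.38
tool_pos: [0.5484, -0.1844, 0.3148]
orientation: [-179.6, 0.3, -133.5]
force: [0.8, -0.5, 1.1]
opening: 0.0609
gripper_force: 0.0
```

```bash
python3 - <<'E'
from h import *
o=ctrl.get_obs();print(o["clock"],o["tool_pos"],o["opening"])
a=ctrl.snapshot("scene");w=ctrl.snapshot("wrist")
cv2.imwrite("pics/11.png",np.hstack([cv2.resize(a["color"][180:240,125:215,::-1],(480,320),interpolation=cv2.INTER_CUBIC),cv2.resize(w["color"][120:260,188:328,::-1],(320,320),interpolation=cv2.INTER_CUBIC)]))
E
```

```text
14.3833 [ 0.54844872 -0.18442005  0.31478916] 0.06089433688886671
```

View pics/11.png

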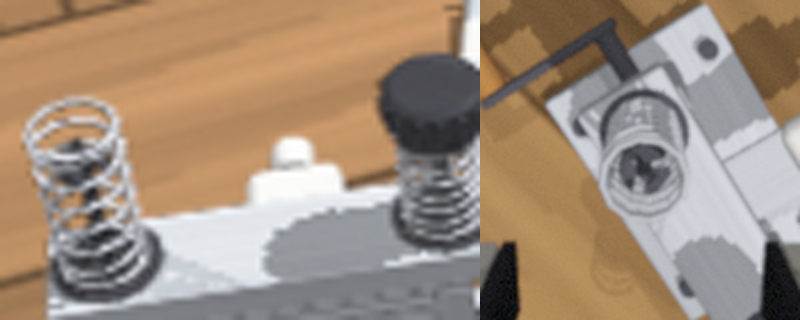

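The picture shows the spring upright on the post, with its lower coils on the flange and the gripper clear of it (spring at crop (85,195), flange at (105,265)).

```bash
python3 -c "
from plant import ctrl
print(ctrl.close_job())"
```

```text
the job is handed in; nothing more can be done
None
```

The spring is threaded over the bare post and stands upright on its seat, released, and the job was handed in at about 14.5 s; the seat contact height and the last picture agree that it is home, but I viewed 11 pictures, one over the limit of 10.

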